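# Unpile the RF boxes into their rack-shelf brackets

### The job

The four metal RF boxes were left in a pile on the bench. Take the pile apart and set each box down flat and square in the middle of its own bracket on the white rack shelf, the largest box in the largest bracket and so on down to the smallest, with its sockets pointing out of the bracket's open end. Do not drop a box or tip one over, and leave the dummy load and the multimeter where they are.

Things in the scene. Friction and masses are not known exactly. Their poses are not given: they have to be found in the camera images.
- amplifier_center (a point): largest, bottom of the pile: RF amplifier, a bare aluminium block with lengthwise cooling fins on top (fin tops level). Box 130 long (x) x 66 wide (y) x 40 high (z), about 600 g; two round metal sockets 16 mm thick stick out 22 mm from its -x end at half height. Loose. The point is the centre of the box, half-way up; x along the length away from the sockets, z up.
- filter_center (a point): second largest, on the amplifier: RF filter, a plain grey-painted box with a row of small lid screws along each long side. Box 108 long (x) x 52 wide (y) x 34 high (z), about 400 g; two round metal sockets 11 mm thick stick out 22 mm from its -x end at half height. Loose. The point is the centre of the box, half-way up; x along the length away from the sockets, z up.
- coupler_center (a point): third, on the filter: directional coupler, a plain bare die-cast aluminium box with four lid screws. Box 86 long (x) x 38 wide (y) x 30 high (z), about 250 g; two round metal sockets 11 mm thick stick out 22 mm from its -x end at half height. Loose. The point is the centre of the box, half-way up; x along the length away from the sockets, z up.
- attenuator_center (a point): smallest, top of the pile: step attenuator, a narrow grey-painted box with a fixed black knob on top (18 mm across, 14 mm high). Box 60 long (x) x 26 wide (y) x 30 high (z) without the knob, about 150 g; two round metal sockets 9 mm thick stick out 22 mm from its -x end at half height. Loose. The point is the centre of the box, half-way up; x along the length away from the sockets, z up.
- amplifier_bracket: largest of four fixed dark steel brackets: the amplifier's. Floor plate 3 mm thick, inside 144 (x) x 80 (y), 7 mm free round the box. End stop at +x, 22 mm above the floor; -x end open (sockets stick out there); a side tab 14 mm long, 10 mm high at each corner, the long sides else open. Origin: underside of the plate, below the place of the box's centre; the box rests 3 mm above it. x points to the end stop, z up.
- filter_bracket: second largest of four fixed dark steel brackets: the filter's. Floor plate 3 mm thick, inside 122 (x) x 66 (y), 7 mm free round the box. End stop at +x, 22 mm above the floor; -x end open (sockets stick out there); a side tab 14 mm long, 10 mm high at each corner, the long sides else open. Origin: underside of the plate, below the place of the box's centre; the box rests 3 mm above it. x points to the end stop, z up.
- coupler_bracket: third largest of four fixed dark steel brackets: the coupler's. Floor plate 3 mm thick, inside 100 (x) x 52 (y), 7 mm free round the box. End stop at +x, 22 mm above the floor; -x end open (sockets stick out there); a side tab 14 mm long, 10 mm high at each corner, the long sides else open. Origin: underside of the plate, below the place of the box's centre; the box rests 3 mm above it. x points to the end stop, z up.
- attenuator_bracket: smallest of four fixed dark steel brackets: the attenuator's. Floor plate 3 mm thick, inside 74 (x) x 40 (y), 7 mm free round the box. End stop at +x, 22 mm above the floor; -x end open (sockets stick out there); a side tab 9 mm long, 10 mm high at each corner, the long sides else open. Origin: underside of the plate, below the place of the box's centre; the box rests 3 mm above it. x points to the end stop, z up.
- dummy_load: bystander: black finned cylindrical load resistor standing upright, 44 mm across, 74 mm high with a socket on top; loose. Origin: centre of its underside.
- multimeter: bystander: grey hand-held meter lying face up, 150 (x) x 75 (y) x 42 mm; loose. Origin: centre of its underside.
There are look-alikes about, which are no part of the job. What is shaped like the part that bears amplifier_center but yellow is not meant. What is shaped like the part that bears filter_center but turquoise is not meant.

How it is judged:
At the end, for the whole second after the job is handed in: Each of the four boxes rests in its own bracket: centre within 10 mm horizontally of its place (turned end for end the stop prevents that), down on the floor plate within 3 mm, level within 3.4 degrees, square to the bracket within 11 degrees, and at rest (horizontal distance between amplifier_center and amplifier_bracket below 0.01 m and z of amplifier_center in the frame of amplifier_bracket between 0.02 and 0.026 m and angle between each of amplifier_center, filter_center, coupler_center, attenuator_center's own z axis and vertical below 0.06 rad and angle between the x axis of amplifier_center and the x axis of amplifier_bracket, either way round below 0.2 rad and linear speed of each of amplifier, filter, coupler, attenuator below 0.02 m/s and horizontal distance between filter_center and filter_bracket below 0.01 m and z of filter_center in the frame of filter_bracket between 0.017 and 0.023 m and angle between the x axis of filter_center and the x axis of filter_bracket, either way round below 0.2 rad and horizontal distance between coupler_center and coupler_bracket below 0.01 m and z of coupler_center in the frame of coupler_bracket between 0.015 and 0.021 m and angle between the x axis of coupler_center and the x axis of coupler_bracket, either way round below 0.2 rad and horizontal distance between attenuator_center and attenuator_bracket below 0.01 m and z of attenuator_center in the frame of attenuator_bracket between 0.015 and 0.021 m and angle between the x axis of attenuator_center and the x axis of attenuator_bracket, either way round below 0.2 rad); the robot touches nothing.
It fails at once if a box is tipped over (leans more than 35 degrees) (angle between any of amplifier_center, filter_center, coupler_center, attenuator_center's own z axis and vertical above 0.61 rad).
It fails at once if a box is dropped (falls free of the fingers faster than 0.65 m/s, about 2 cm of fall) ((linear speed of amplifier above 0.65 m/s and contact force between amplifier and the fingers below 0.05 N) or (linear speed of filter above 0.65 m/s and contact force between filter and the fingers below 0.05 N) or (linear speed of coupler above 0.65 m/s and contact force between coupler and the fingers below 0.05 N) or (linear speed of attenuator above 0.65 m/s and contact force between attenuator and the fingers below 0.05 N)).
It fails at once if the dummy load or the multimeter is moved by more than 20 mm or knocked over (distance of any of dummy_load, multimeter from where it was at the start of the episode above 0.02 m or angle between dummy_load's own z axis and vertical above 0.3 rad).
It also fails if it takes over 131 s, if anything falls off the work surface, if the arm or the gripper's body presses on something with over 40 N, if the wrist force passes 120 N, or if a joint passes its speed limit or range.

### The arm

A 6-joint arm with a two-finger parallel gripper is mounted at the origin on the work surface. World frame = base frame: x ahead of the robot, y to its left, z up, the work surface at z = 0. Lengths are in m, angles in rad, forces in N, time in s.
With the tool pointing down it reaches from about 0.3 to 0.875 m from the base axis. Payload 6.4 kg.
Tool frame: the origin (TCP) lies on the centre line of the jaws, within the pads' length; the fingertips stand 25 mm ahead of it and the grasp point (between the pads) lies 6 mm ahead of it; z points along the fingers, y is the line along which they close (so a half turn about z gives the same grasp; the last joint's range is limited). The gripper opens to 85 mm and grips with 20 to 120 N. Pads are 22 mm wide; open, the fingers measure 114 mm over their backs; the gripper's body (76 mm by 85 mm) begins 54 mm behind the grasp point. The pads swing forward as they close: fully open they stand 13 mm farther back than shut.
Start: joints at [-1.523, 0.181, 1.607, -0, 1.354, -0.206], TCP at [0.144, -0.557, 0.256] pointing down, gripper open.
Joint ranges: [-2.99, 2.99], [-0.89, 2.07], [0.3, 2.58], [-1.14, 4.28], [0, 2.63], [-3.12, 3.12]. Speed limits (rad/s): [2.57, 2.57, 3.01, 3.14, 3.14, 3.14].

### API

Orientations are given as a unit quaternion [w, x, y, z].
In Python, from bench import get_obs, camera, hand_in, spot_in gives the robot as it stands.
- The arm moves only by the shell command python3 -m jog 'ROWS'. ROWS is JSON, one flat list of numbers, 7 for each row, row after row: the shift along the tool's x, y, z in m, then the turn, a rotation vector about the tool's x, y, z in rad, then the closure, from 0 (fully open) to 1 (shut). A call has 1 to 20 rows; each row is the pose to reach, as a shift and turn from the pose commanded when the call began, along the tool's axes at that moment; what a row does not reach only later rows make up. A row lasts 1/8 s, in which the tool goes at most 62.5 mm and 10.7 degrees, less where a joint would pass 70% of its speed; a pose out of reach is approached as far as the arm can. A call with a gripper value outside its range is refused whole. The fingers move at their own pace and stop on an object; the grip force is fixed at half the most. Time passes only in rows, so rows that repeat a pose let the fingers close. It gives the time, the measured TCP pose, the force, the opening and the grip force at its end, in the units of the state.
- get_obs(): the state, without advancing time (a new reading comes with each control period).
- camera(name): name is "side" or "top"; returns a dict with "frame" (480x640x3 uint8, red, green, blue), "mtx" (3x3 intrinsics, pixels), "distortion" ([k1, k2, p1, p2, k3] as OpenCV has them; the pictures are not rectified), "extrinsics" (4x4, takes a point from camera to world coordinates). Camera axes: x right, y up, looking along -z (the intrinsics and any distortion apply to the point x, -y, -z); pixel columns grow to the right and rows downward; lengths in m; the calibration is good to about 2 mm. A picture is of the moment at which its call begins. There is no depth.
- hand_in(): hands the job in; it is judged then, once.
Trained networks look in a picture, given as the dict that the camera call returned (one of the last four; its "shot" number tells which), for a name from the list of things; names that differ only in an ending like _2 or _b are one class to them, and where a whole thing is asked for, a point or a joint stands for the part that bears it (a point fixed in the world has none). Each returns a list of dicts, best first, with "confidence" (0 to 1); they miss things now and then, are a little off and sometimes report something else, mostly with a low value. They report only what shows in the picture. A call takes as long as a camera call. They do not tell look-alikes from the thing itself.
- spot_in(picture, name): "xyz" ([x, y, z] in m, in world coordinates, good to about 4 mm: the middle of the surface that is visible of it).
The state is a dict: "time_s": time; "q": joint angles; "dq": joint speeds; "joint_efforts": joint torques, N m; "eef_pos": TCP position; "eef_rot": TCP orientation; "wrist_force": force on the tool from outside, world axes, zero at the start; "torque": the same for the moment, N m; "opening": opening from 0.0 (shut) to 1.0 (fully open); "grasp_force": force on a finger pad.
Only numpy, scipy, OpenCV 4.12 (cv2) and the standard library are available. Lean on these libraries where they do the work, as an engineer would, in place of code of your own. Each camera call takes 0.05 s, during which the arm holds its last target. There are 200 camera calls.

## Working session

There is one attempt and no reset: what is moved stays moved. The work goes in short steps, Python scripts to look and compute and a shell command to move; the robot and the scene stay as the last step left them, time stands still between calls to the robot, and variables do not carry over. Pictures are saved under pics/ and viewed, at most 16 in all, crops included, and the job is handed in when it is done.

```bash
mkdir -p pics; ls; python3 - <<'E'
from bench import *
import cv2,json,numpy as np
o=get_obs();print({k:np.round(v,3).tolist() for k,v in o.items()})
for n in("top","side"):
    c=camera(n);cv2.imwrite(f"pics/{n}0.png",c["frame"][:,:,::-1])
    print(n,np.round(c["mtx"],1).tolist(),np.round(c["distortion"],4),np.round(c["extrinsics"],3).tolist())
    for t in["amplifier_center","filter_center","coupler_center","attenuator_center","amplifier_bracket","filter_bracket","coupler_bracket","attenuator_bracket","dummy_load","multimeter"]:
        print(t,[(np.round(d["xyz"],3).tolist(),round(d["confidence"],2)) for d in spot_in(c,t)])
E
```

```text
pics
{'time_s': 0.0, 'q': [-1.523, 0.182, 1.608, -0.0, 1.354, -0.206], 'dq': [0.0, -0.0, -0.001, -0.001, -0.0, 0.001], 'joint_efforts': [-0.0, -44.486, -35.134, -0.0, 0.009, 0.0], 'eef_pos': [0.144, -0.556, 0.255], 'eef_rot': [-0.001, 0.992, 0.127, 0.0], 'wrist_force': [-0.609, 0.541, -0.332], 'torque': [0.018, -0.015, -0.023], 'grasp_force': 0.0, 'opening': 1.0}
top [[613.3, 0.0, 323.1], [0.0, 613.3, 237.0], [0.0, 0.0, 1.0]] [-0.0518  0.      0.      0.      0.    ] [[-0.004, 0.988, -0.154, 0.189], [-1.0, -0.007, -0.022, -0.145], [-0.023, 0.154, 0.988, 1.716], [0.0, 0.0, 0.0, 1.0]]
amplifier_center [([0.537, -0.262, 0.03], 0.95), ([0.208, -0.279, 0.028], 0.94)]
filter_center [([0.486, -0.695, 0.038], 0.61), ([0.565, -0.274, 0.074], 0.6)]
coupler_center [([0.558, -0.28, 0.105], 0.63)]
attenuator_center [([0.569, -0.279, 0.14], 0.73), ([0.648, 0.043, 0.02], 0.5)]
amplifier_bracket [([0.44, 0.236, 0.025], 0.88)]
filter_bracket [([0.646, 0.237, 0.023], 0.97)]
coupler_bracket [([0.445, 0.052, 0.025], 0.97)]
attenuator_bracket [([0.649, 0.042, 0.022], 0.84)]
dummy_load [([0.542, 0.446, 0.
[... 176 characters left out ...]
, 1.0]] [-0.0331  0.      0.      0.      0.    ] [[-0.999, 0.024, -0.043, 0.346], [-0.048, -0.68, 0.732, 1.112], [-0.012, 0.733, 0.68, 1.253], [0.0, 0.0, 0.0, 1.0]]
amplifier_center [([0.569, -0.25, 0.024], 0.76)]
filter_center [([0.486, -0.675, 0.034], 0.63), ([0.577, -0.258, 0.063], 0.6)]
coupler_center [([0.647, 0.046, 0.019], 0.58), ([0.577, -0.263, 0.092], 0.5)]
attenuator_center [([0.578, -0.269, 0.13], 0.52)]
amplifier_bracket [([0.44, 0.24, 0.024], 0.7)]
filter_bracket [([0.643, 0.242, 0.018], 0.72)]
coupler_bracket []
attenuator_bracket [([0.647, 0.043, 0.023], 0.61)]
dummy_load [([0.544, 0.46, 0.056], 0.6)]
multimeter [([0.532, -0.436, 0.04], 0.66), ([0.578, -0.257, 0.064], 0.24)]
```

```bash
python3 - <<'E'
import cv2
a=cv2.imread("pics/top0.png")
cv2.imwrite("pics/c1.png",cv2.resize(a[60:310,200:500],(720,600),interpolation=2))
E
```

```text
(no output)
```

View pics/top0.png

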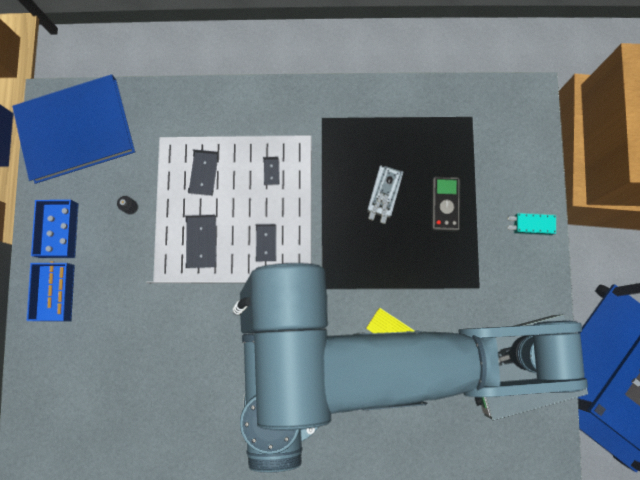

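View pics/side0.png

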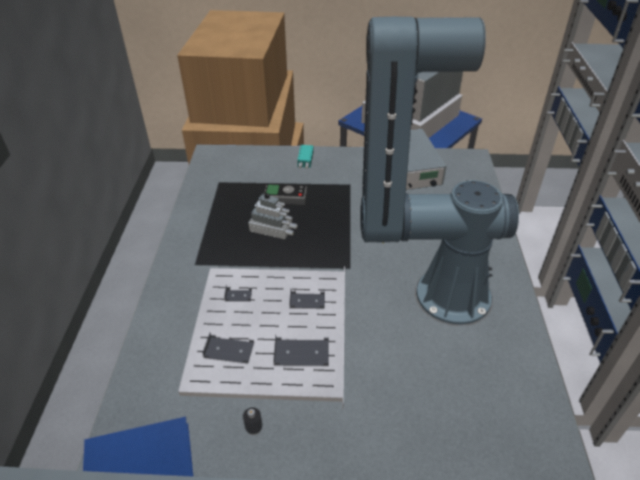

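The top picture shows the pile at about (383,193), with sockets toward image-down (-x world), and the meter at (446,203). The brackets are at (202,172) filter (tilted), (201,242) amplifier, (271,171) attenuator and (265,242) coupler. I'll take crops for exact corners.

```bash
python3 - <<'E'
import cv2,numpy as np
a=cv2.imread("pics/top0.png")
b=cv2.resize(a[155:230,360:420],(480,600),interpolation=2)
cv2.imwrite("pics/pile.png",b)
cv2.imwrite("pics/br.png",cv2.resize(a[140:280,175:295],(514,600),interpolation=2))
E
```

```text
(no output)
```

View pics/pile.png

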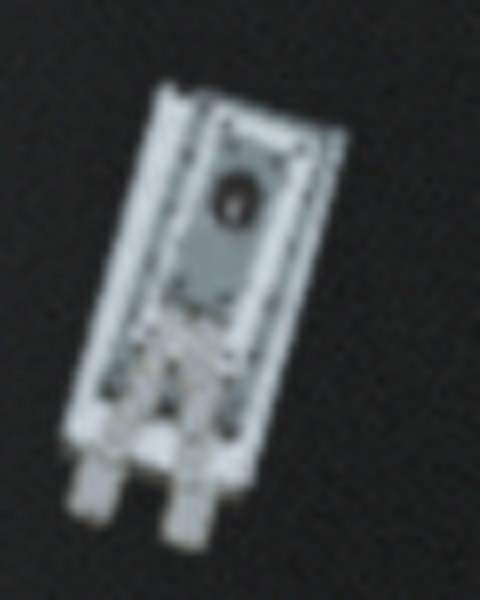

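View pics/br.png

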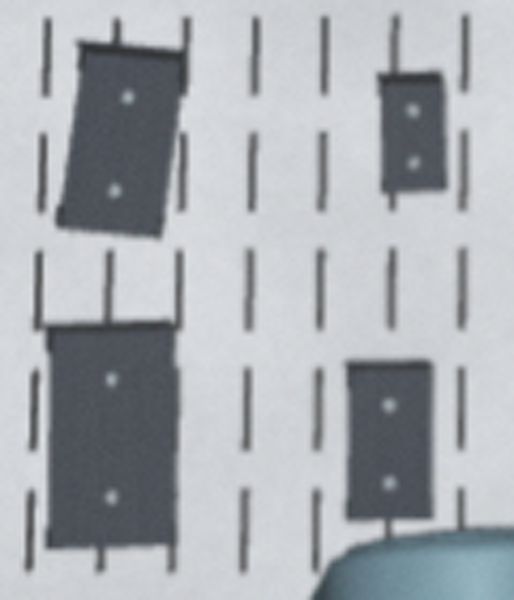

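Pile crop: box ends and layers are all at yaw about -15°, with sockets toward -x. Amplifier corners are about (380,166), (403,171), (391,216) and (368,209) in the full image. Bracket crop: each floor plate shows two bright holes, with the stop at image-up (+x); the filter bracket is yawed about -8°. I'll triangulate the holes and compute the pile-layer points.

```bash
cat > h.py <<'E'
import cv2,numpy as np
from bench import *
from scipy.spatial.transform import Rotation as R
F=np.diag([1,-1,-1.])
def ray(c,p):
    u=cv2.undistortPoints(np.float64([[p]]),c["mtx"],c["distortion"])[0,0]
    E=c["extrinsics"];d=E[:3,:3]@F@np.r_[u,1];return E[:3,3],d/np.linalg.norm(d)
def atz(c,p,z):
    o,d=ray(c,p);return o+d*(z-o[2])/d[2]
def proj(c,X):
    E=np.linalg.inv(c["extrinsics"]);X=np.float64(X).reshape(-1,3)
    Y=(X@E[:3,:3].T+E[:3,3])@F
    return cv2.projectPoints(Y.reshape(-1,1,3),np.zeros(3),np.zeros(3),c["mtx"],c["distortion"])[0][:,0]
def tri(c1,p1,c2,p2):
    o1,d1=ray(c1,p1);o2,d2=ray(c2,p2)
    s=np.linalg.lstsq(np.c_[d1,-d2],o2-o1,rcond=None)[0]
    a,b=o1+s[0]*d1,o2+s[1]*d2;return (a+b)/2,np.linalg.norm(a-b)
def go(xyz,yaw):
    """shift, turn about tool z, from current measured pose to tool down, tool x at yaw"""
    o=get_obs();w=np.array(o["eef_rot"]);r=R.from_quat(w[[1,2,3,0]])
    t=R.from_euler("z",yaw)*R.from_euler("x",np.pi)
    print(np.round(r.inv().apply(np.array(xyz)-o["eef_pos"]),4),np.round((r.inv()*t).as_rotvec(),4),"now",np.round(o["eef_pos"],4),"open",round(float(o["opening"]),3),"t",o["time_s"])
E
python3 - <<'E'
from h import *
ct=camera("top");cs=camera("side")
def blob(c,p,r=3):
    g=cv2.cvtColor(c["frame"],cv2.COLOR_RGB2GRAY).astype(float);x,y=np.int32(np.round(p))
    w=g[y-r:y+r+1,x-r:x+r+1]; w=np.clip(w-np.median(w)-8,0,None);Y,X=np.mgrid[y-r:y+r+1,x-r:x+r+1]
    return np.array([(w*X).sum(),(w*Y).sum()])/w.sum()
s=120/514
D=dict(amp=[(111,497),(111,379)],fil=[(115,190),(128,97)],cou=[(389,483),(389,405)],att=[(413,163),(413,111)])
for n,ps in D.items():
    P=[];T=[]
    for p in ps:
        a=blob(ct,np.array(p)*s+[174.6,139.6]);q=proj(cs,atz(ct,a,.02))[0]
        b=blob(cs,q,4);X,e=tri(ct,a,cs,b);P.append(X);T.append(a);print(n,a.round(1),q.round(1),b.round(1),X.round(4),round(e,4))
    d=P[1]-P[0];print(n,"mid",((P[0]+P[1])/2).round(4),"len",np.hypot(*d[:2]).round(4),"yaw",np.arctan2(d[1],d[0]).round(3))
f=lambda x,y:(359.6+x/8,154.6+y/8)
for n,z,ps in[("amp",.04,[(160,85),(348,130),(250,488),(65,435)]),("att",.134,[(215,110),(300,135),(240,305),(165,290)]),("knob",.148,[(237,200)])]:
    print(n,[atz(ct,f(*p),z)[:2].round(4).tolist() for p in ps])
E
```

```text
amp [200.6 255.6] [315.4 352.5] [316.2 351.6] [0.4015 0.2365 0.0233] 0.0018
amp [200.6 228.1] [286.5 352.2] [287.3 351.5] [0.4795 0.2388 0.0226] 0.0018
amp mid [0.4405 0.2377 0.023 ] len 0.078 yaw 0.029
fil [201.3 184. ] [239.6 351. ] [240.5 350.6] [0.6071 0.2403 0.0218] 0.0021
fil [204.4 162.2] [216.6 348.1] [217.4 347.7] [0.6715 0.2334 0.0215] 0.0019
fil mid [0.6393 0.2369 0.0216] len 0.0648 yaw -0.107
cou [265.5 252.2] [315.5 300.9] [316.1 300.3] [0.4101 0.0543 0.0225] 0.0013
cou [265.4 234.1] [298.2 300.5] [298.5 299.9] [0.4616 0.055  0.0226] 0.0006
cou mid [0.4358 0.0547 0.0226] len 0.0515 yaw 0.013
att [271.2 177.5] [243.9 295.2] [244.6 294.8] [0.6241 0.0405 0.0218] 0.0018
att [270.9 165.4] [231.9 295.1] [232.5 294.8] [0.6601 0.0416 0.0215] 0.0015
att mid [0.6421 0.0411 0.0217] len 0.036 yaw 0.032
amp [[0.6531, -0.2669], [0.6362, -0.3325], [0.5086, -0.2954], [0.5278, -0.2316]]
att [[0.6183, -0.2781], [0.6096, -0.3061], [0.552, -0.285], [0.5573, -0.2604]]
knob [[0.5841, -0.2835]]
```

```bash
python3 - <<'E'
from h import *
go((.584,-.283,.22),-.28);go((.584,-.283,.14),-.28)
E
```

```text
[ 0.4942 -0.1545  0.0363] [-0.      0.      0.5337] now [ 0.1444 -0.5566  0.2563] open 1.003 t 1.2
[ 0.4942 -0.1545  0.1163] [-0.      0.      0.5337] now [ 0.1444 -0.5566  0.2563] open 1.003 t 1.2
```

```bash
python3 -m jog '[0.4942,-0.1545,0.0363,0,0,0.5337,0, 0.4942,-0.1545,0.0363,0,0,0.5337,0, 0.4942,-0.1545,0.0363,0,0,0.5337,0, 0.4942,-0.1545,0.0363,0,0,0.5337,0, 0.4942,-0.1545,0.0363,0,0,0.5337,0, 0.4942,-0.1545,0.0363,0,0,0.5337,0, 0.4942,-0.1545,0.0363,0,0,0.5337,0, 0.4942,-0.1545,0.0363,0,0,0.5337,0, 0.4942,-0.1545,0.0363,0,0,0.5337,0, 0.4942,-0.1545,0.0363,0,0,0.5337,0, 0.4942,-0.1545,0.0363,0,0,0.5337,0, 0.4942,-0.1545,0.0363,0,0,0.5337,0, 0.4942,-0.1545,0.0363,0,0,0.5337,0]'
python3 -c "
from h import *
go((.584,-.283,.14),-.28)
c=camera('side');cv2.imwrite('pics/s1.png',cv2.resize(c['frame'][130:270,200:360,::-1],(640,560),interpolation=2))"
```

```text
time_s: 2.82
eef_pos: [0.5833, -0.2839, 0.2203]
eef_rot: [0.0, 0.99, -0.14, 0.0]
wrist_force: [-0.1, -0.6, 0.6]
opening: 0.997
grasp_force: 0.0
[ 0.0004 -0.0011  0.0803] [ 0.0002 -0.0003 -0.0015] now [ 0.5833 -0.2839  0.2203] open 0.997 t 2.825
```

View pics/s1.png

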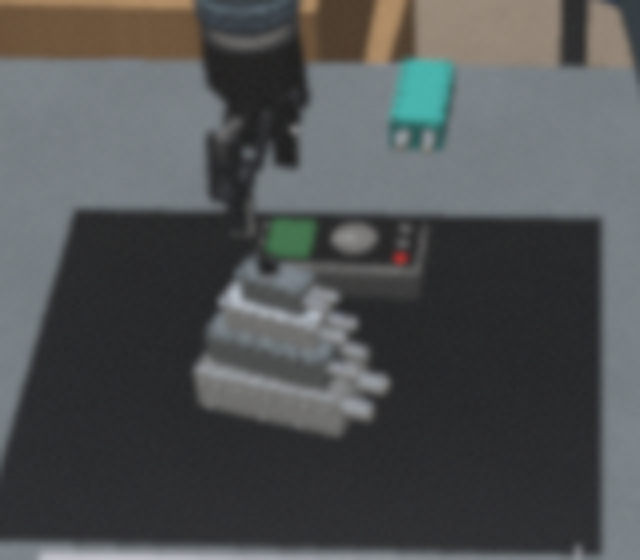

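The gripper hangs over the pile, with its fingertip near (240,230) in the crop, above the attenuator at (275,282). Next I descend and close.

```bash
python3 -m jog '[0,-0.001,0.04,0,0,0,0, 0,-0.001,0.08,0,0,0,0, 0,-0.001,0.08,0,0,0,0, 0,-0.001,0.08,0,0,0,1, 0,-0.001,0.08,0,0,0,1, 0,-0.001,0.08,0,0,0,1, 0,-0.001,0.08,0,0,0,1, 0,-0.001,0.08,0,0,0,1, 0,-0.001,0.08,0,0,0,1, 0,-0.001,0.08,0,0,0,1, 0,-0.001,0.08,0,0,0,1]'; python3 -m jog '[0,0,-0.005,0,0,0,1, 0,0,-0.015,0,0,0,1, 0,0,-0.05,0,0,0,1, 0,0,-0.10,0,0,0,1, 0,0,-0.10,0,0,0,1, 0,0,-0.10,0,0,0,1]'
python3 - <<'E'
from h import *
for n in("top","side"):
    c=camera(n);cv2.imwrite(f"pics/{n}2.png",c["frame"][:,:,::-1])
a=cv2.imread("pics/top2.png")[130:250,330:450];b=cv2.imread("pics/side2.png")[110:270,200:360]
cv2.imwrite("pics/m2.png",np.hstack([cv2.resize(a,(400,400),interpolation=2),cv2.resize(b,(400,400),interpolation=2)]))
E
```

```text
time_s: 4.25
eef_pos: [0.5851, -0.2825, 0.1418]
eef_rot: [0.001, 0.99, -0.139, 0.001]
wrist_force: [-0.6, -0.1, 6.4]
opening: 0.297
grasp_force: 57.1
time_s: 5.0
eef_pos: [0.584, -0.2818, 0.2399]
eef_rot: [-0.0, 0.99, -0.139, -0.0]
wrist_force: [-1.0, 0.5, -1.1]
opening: 0.298
grasp_force: 56.6
```

View pics/m2.png

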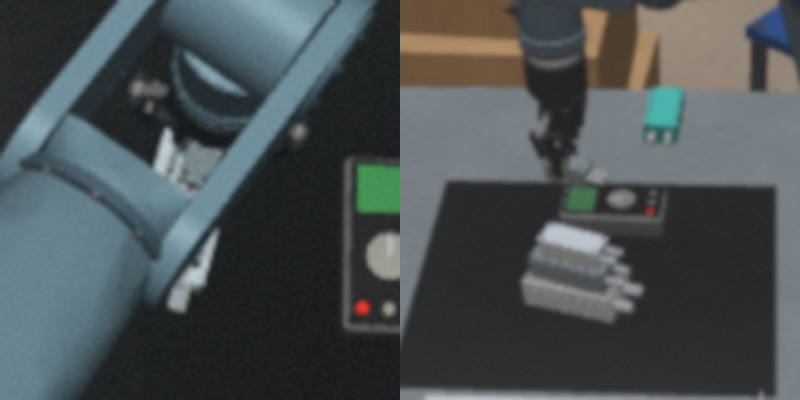

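The attenuator is held, top-left of the side crop near (585,170), and the rest of the pile at (575,270) is undisturbed. I'll move it to its bracket.

```bash
python3 -c "
from h import *
go((.642,.041,.12),.02);go((.642,.041,.24),.02)"
```

```text
[-0.0324 -0.3259  0.1187] [-0.0015  0.0028 -0.2999] now [ 0.5834 -0.2814  0.2382] open 0.294 t 5.1
[-0.0328 -0.326  -0.0013] [-0.0015  0.0028 -0.2999] now [ 0.5834 -0.2814  0.2382] open 0.294 t 5.1
```

```bash
python3 -m jog '[-0.005,-0.05,0,0,0,-0.05,1, -0.01,-0.1,0,0,0,-0.1,1, -0.0155,-0.155,0,0,0,-0.15,1, -0.021,-0.21,0,0,0,-0.2,1, -0.0265,-0.265,0.02,0,0,-0.25,1, -0.0325,-0.31,0.05,0,0,-0.3,1, -0.0325,-0.326,0.10,0,0,-0.3,1, -0.0325,-0.326,0.12,0,0,-0.3,1, -0.0325,-0.326,0.12,0,0,-0.3,1, -0.0325,-0.326,0.12,0,0,-0.3,1]'
python3 - <<'E'
from h import *
go((.642,.041,.065),.02)
for n in("top","side"):
    c=camera(n);cv2.imwrite(f"pics/{n}3.png",c["frame"][:,:,::-1])
a=cv2.imread("pics/top3.png")[120:240,220:340];b=cv2.imread("pics/side3.png")[230:330,190:290]
cv2.imwrite("pics/m3.png",np.hstack([cv2.resize(a,(400,400),interpolation=2),cv2.resize(b,(400,400),interpolation=2)]))
E
```

```text
time_s: 6.35
eef_pos: [0.6442, 0.039, 0.1217]
eef_rot: [0.0, 1.0, 0.009, 0.001]
wrist_force: [0.0, 0.7, -0.6]
opening: 0.295
grasp_force: 56.7
[-0.0023 -0.0021  0.0567] [ 0.0005 -0.0024 -0.0013] now [0.6442 0.039  0.1217] open 0.295 t 6.35
```

View pics/m3.png

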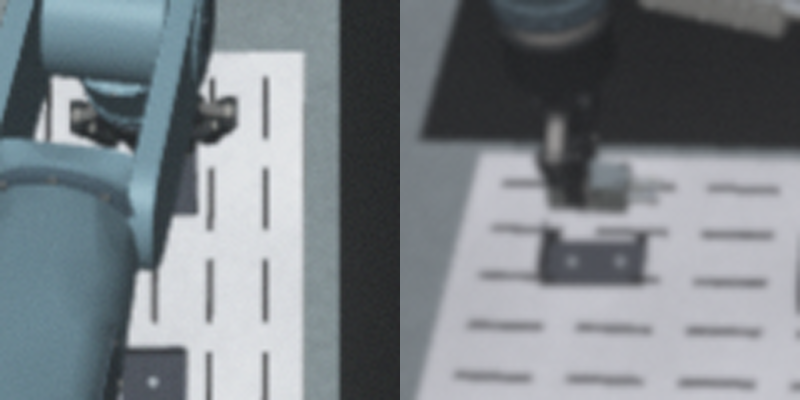

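```bash
python3 -m jog '[-0.002,-0.002,0.02,0,0,0,1, -0.002,-0.002,0.035,0,0,0,1, -0.002,-0.002,0.045,0,0,0,1, -0.002,-0.002,0.045,0,0,0,1]'
python3 -c "
from h import *
c=camera('side');print(atz(c,(247.5,282.5),.084),atz(c,(247.5,282.5),.087));go((.642,.041,.06),.02);print(get_obs()['wrist_force'])
x=cv2.resize(c['frame'][260:320,200:280,::-1],(640,480),interpolation=2);cv2.imwrite('pics/s4.png',x)"
```

```text
time_s: 6.95
eef_pos: [0.64, 0.0424, 0.0733]
eef_rot: [-0.0, 1.0, 0.01, -0.001]
wrist_force: [-0.9, -0.0, -0.6]
opening: 0.295
grasp_force: 56.7
[0.60750315 0.04753116 0.084     ] [0.60683235 0.05026081 0.087     ]
[0.0013 0.0014 0.0143] [-0.0002  0.0012  0.0001] now [0.6407 0.0423 0.0743] open 0.296 t 7.0
[ 0.02313867 -0.62031061 -0.60423821]
```

View pics/s4.png

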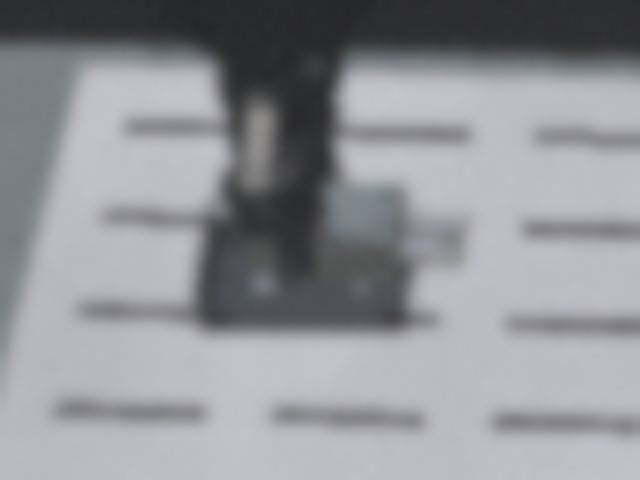

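```bash
python3 -c "
from h import *
c=camera('side')
f=lambda x,y:(199.6+x/8,259.6+y/8)
# box near face socket-end edge, top and bottom corners; top face at TCP-0.0075, bottom TCP-.0375
print(atz(c,f(403,243),.0668),atz(c,f(403,190),.0668))
print('bracket plate corners',atz(c,f(405,325),.0225),atz(c,f(203,325),.0225))
print(proj(c,[[.642+.037,.041+.02,.0225],[.642-.037,.041+.02,.0225],[.612,.054,.0668],[.612,.028,.0668]])*8-np.array([199.6,259.6])*8)
"
```

```text
[0.60012444 0.06074651 0.0668    ] [0.6036211  0.03495835 0.0668    ]
bracket plate corners [0.60342898 0.06166136 0.0225    ] [0.67809212 0.06458267 0.0225    ]
[[202.19100705 317.540648  ]
 [401.00875351 323.50695902]
 [373.01454396 228.15101179]
 [382.89846044 175.34623921]]
```

The side crop shows the attenuator's socket end at (403,243), level with the bracket's open edge (405,325). That puts it about 8 mm too far toward -x, so I'll shift +x and lower.

```bash
python3 -m jog '[0.0085,0.001,0,0,0,0,1, 0.0085,0.001,0,0,0,0,1, 0.0085,0.001,0.006,0,0,0,1, 0.0085,0.001,0.011,0,0,0,1, 0.0085,0.001,0.011,0,0,0,1]';python3 -m jog '[0,0,0.0015,0,0,0,1, 0,0,0.0025,0,0,0,1, 0,0,0.0025,0,0,0,1]'
```

```text
time_s: 7.68
eef_pos: [0.6488, 0.0415, 0.063]
eef_rot: [-0.0, 1.0, 0.01, -0.001]
wrist_force: [-0.0, -0.2, -2.0]
opening: 0.295
grasp_force: 56.7
time_s: 8.05
eef_pos: [0.6495, 0.0414, 0.0615]
eef_rot: [-0.0, 1.0, 0.01, -0.0]
wrist_force: [0.1, 0.1, -1.9]
opening: 0.295
grasp_force: 56.7
```

```bash
python3 -m jog '[0,0,0.002,0,0,0,1, 0,0,0.002,0,0,0,1]';python3 -m jog '[0,0,0.002,0,0,0,1, 0,0,0.002,0,0,0,1]'
```

```text
time_s: 8.3
eef_pos: [0.6494, 0.0415, 0.0593]
eef_rot: [-0.0, 1.0, 0.01, -0.0]
wrist_force: [0.1, -0.1, -1.7]
opening: 0.294
grasp_force: 56.7
time_s: 8.55
eef_pos: [0.6497, 0.0414, 0.0589]
eef_rot: [0.0, 1.0, 0.01, -0.0]
wrist_force: [-4.9, -0.3, 7.5]
opening: 0.298
grasp_force: 57.8
```

Contact. Release and retract.

```bash
python3 -m jog '[0,0,0,0,0,0,0.5, 0,0,0,0,0,0,0.4, 0,0,0,0,0,0,0.3, 0,0,-0.01,0,0,0,0.3, 0,0,-0.05,0,0,0,0.3, 0,0,-0.1,0,0,0,0.3, 0,0.06,-0.16,0,0,0,0, 0,0.12,-0.19,0,0,0,0, 0,0.18,-0.19,0,0,0,0, 0,0.24,-0.19,0,0,0,0, 0,0.24,-0.19,0,0,0,0]'
python3 - <<'E'
from h import *
ct=camera("top");cs=camera("side")
a=cv2.resize(ct["frame"][155:230,360:420,::-1],(400,500),interpolation=2)
b=cv2.resize(cs["frame"][260:320,200:280,::-1],(400,300),interpolation=2)
d=cv2.resize(ct["frame"][145:195,250:290,::-1],(160,200),interpolation=2)
b=np.vstack([b,np.hstack([d,np.zeros((200,240,3),np.uint8)])])
cv2.imwrite("pics/m5.png",np.hstack([a,b]))
cv2.imwrite("pics/top5.png",ct["frame"][:,:,::-1])
go((.58,-.28,.25),-.28)
E
```

```text
time_s: 9.93
eef_pos: [0.6541, -0.2027, 0.2486]
eef_rot: [0.001, 1.0, 0.008, 0.001]
wrist_force: [-0.2, 1.1, 0.1]
opening: 0.998
grasp_force: 0.0
[-0.0754  0.078  -0.0022] [ 2.000e-04 -4.000e-04  2.969e-01] now [ 0.6541 -0.2007  0.2478] open 1.001 t 10.025
```

View pics/m5.png

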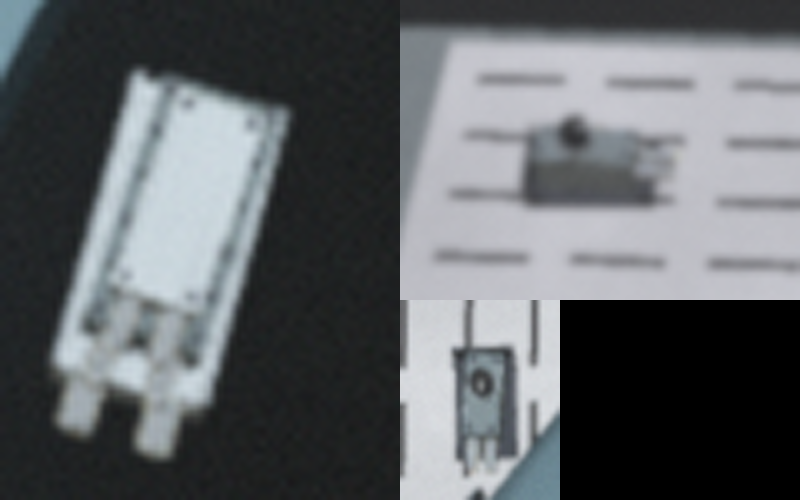

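The coupler lid screws are at crop (188,103), (252,122), (192,297) and (125,275). The attenuator sits centred in its bracket, allowing for parallax.

```bash
python3 - <<'E'
from h import *
ct=camera("top");f=lambda x,y:(359.6+x/6.667,154.6+y/6.667)
P=np.array([atz(ct,f(*p),.1055) for p in[(188,103),(252,122),(192,297),(125,275)]]);print(P.round(4),P.mean(0).round(4))
for a,b in((3,0),(2,1)):
    d=P[b]-P[a];print(np.arctan2(d[1],d[0]),np.hypot(*d[:2]))
A=np.array([atz(ct,f(*p),.0415) for p in[(133,70),(290,108),(208,407),(52,360)]]);print(A.mean(0).round(4))
C=P.mean(0);go((C[0],C[1],.115),-.28)
E
```

```text
[[ 0.6213 -0.284   0.1055]
 [ 0.6132 -0.3097  0.1055]
 [ 0.541  -0.2839  0.1055]
 [ 0.5503 -0.2572  0.1055]] [ 0.5814 -0.2837  0.1055]
-0.3606626096884678 0.07594833803388107
-0.34294279828610735 0.0766441852045673
[ 0.5814 -0.2812  0.0415]
[-0.0743  0.0837  0.1325] [-7.000e-04  2.000e-04  2.987e-01] now [ 0.6542 -0.1987  0.2475] open 1.0 t 10.075
```

```bash
python3 -m jog '[-0.037,0.042,0,0,0,0.18,0, -0.074,0.084,0,0,0,0.367,0, -0.074,0.084,0.05,0,0,0.367,0, -0.074,0.084,0.09,0,0,0.367,0, -0.074,0.084,0.115,0,0,0.367,0, -0.074,0.084,0.115,0,0,0.367,0]'; python3 -c "
from h import *
go((.5814,-.2837,.1125),-.35)"
```

```text
time_s: 10.82
eef_pos: [0.5811, -0.2807, 0.13]
eef_rot: [-0.001, 0.985, -0.171, -0.002]
wrist_force: [0.4, -0.5, 0.0]
opening: 0.998
grasp_force: 0.0
[0.0014 0.0028 0.0175] [-0.0021  0.0054  0.0055] now [ 0.5811 -0.2807  0.13  ] open 0.998 t 10.825
```

```bash
python3 -m jog '[0.0005,0.0025,0.0175,0,0,0.005,0, 0.0005,0.0025,0.0175,0,0,0.005,0, 0.0005,0.0025,0.0175,0,0,0.005,1, 0.0005,0.0025,0.0175,0,0,0.005,1, 0.0005,0.0025,0.0175,0,0,0.005,1, 0.0005,0.0025,0.0175,0,0,0.005,1, 0.0005,0.0025,0.0175,0,0,0.005,1, 0.0005,0.0025,0.0175,0,0,0.005,1]'; python3 -m jog '[0,0,-0.005,0,0,0,1, 0,0,-0.015,0,0,0,1, 0,0,-0.05,0,0,0,1, 0,0,-0.09,0,0,0,1, 0,0,-0.09,0,0,0,1]';python3 -c "
from h import *
go((.4358,.0545,.20),.015);go((.4358,.0545,.08),.015)"
```

```text
time_s: 11.82
eef_pos: [0.5823, -0.2869, 0.1161]
eef_rot: [0.0, 0.985, -0.175, 0.001]
wrist_force: [0.2, -0.2, 6.2]
opening: 0.425
grasp_force: 62.4
time_s: 12.45
eef_pos: [0.5836, -0.288, 0.2096]
eef_rot: [0.002, 0.985, -0.175, 0.003]
wrist_force: [0.1, -0.4, -2.3]
opening: 0.429
grasp_force: 61.6
[-0.2568 -0.2706  0.007 ] [ 0.0037 -0.007  -0.3669] now [ 0.5836 -0.288   0.2096] open 0.429 t 12.45
[-0.2577 -0.2708  0.127 ] [ 0.0037 -0.007  -0.3669] now [ 0.5836 -0.288   0.2096] open 0.429 t 12.45
```

```bash
python3 -m jog '[-0.037,-0.039,0,0,0,-0.05,1, -0.074,-0.078,0,0,0,-0.1,1, -0.11,-0.117,0,0,0,-0.16,1, -0.147,-0.155,0,0,0,-0.22,1, -0.184,-0.194,0,0,0,-0.28,1, -0.22,-0.232,0.03,0,0,-0.33,1, -0.257,-0.271,0.06,0,0,-0.367,1, -0.257,-0.271,0.10,0,0,-0.367,1, -0.257,-0.271,0.127,0,0,-0.367,1, -0.257,-0.271,0.127,0,0,-0.367,1, -0.257,-0.271,0.127,0,0,-0.367,1]'
python3 -c "
from h import *
go((.4358,.0545,.0645),.015)
c=camera('side')
x=cv2.resize(c['frame'][265:325,270:350,::-1],(640,480),interpolation=2);cv2.imwrite('pics/s6.png',x)"
```

```text
time_s: 13.82
eef_pos: [0.4341, 0.0563, 0.0784]
eef_rot: [0.0, 1.0, 0.007, 0.0]
wrist_force: [-0.8, -0.6, -2.5]
opening: 0.431
grasp_force: 61.5
[0.0016 0.0018 0.0139] [ 0.     -0.0002 -0.0002] now [0.4341 0.0563 0.0784] open 0.431 t 13.825
```

View pics/s6.png

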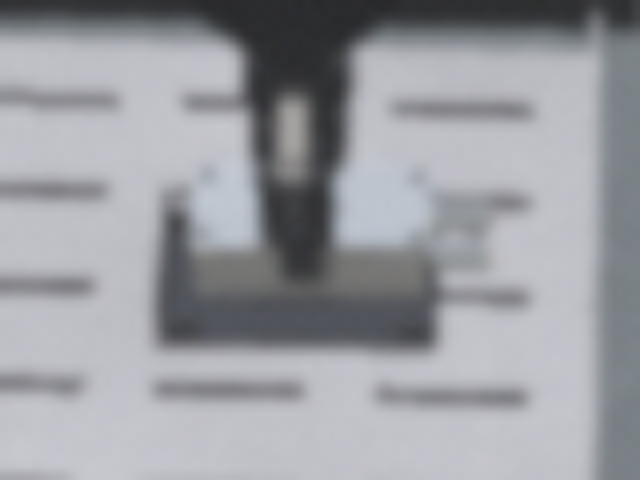

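The coupler hovers over its bracket, with its near top edge from (193,250) to (433,250) and the bracket plate from (160,345) to (435,348).

```bash
python3 -c "
from h import *
c=camera('side')
f=lambda x,y:(269.6+x/8,264.6+y/8)
a,b=atz(c,f(193,250),.0684),atz(c,f(433,250),.0684);print(a,b,(a+b)/2)
a,b=atz(c,f(160,345),.0225),atz(c,f(436,348),.0225);print(a,b,(a+b)/2);go((.4358,.0545,.0645),.015)"
```

```text
[0.47163949 0.07970901 0.0684    ] [0.38607127 0.07648469 0.0684    ] [0.42885538 0.07809685 0.0684    ]
[0.48499186 0.08570441 0.0225    ] [0.3848002  0.08328956 0.0225    ] [0.43489603 0.08449699 0.0225    ]
[0.0009 0.0017 0.0146] [ 0.0003 -0.0021 -0.0003] now [0.4349 0.0561 0.0791] open 0.424 t 13.925
```

```bash
python3 -m jog '[0.0065,0.0015,0,0,0,0,1, 0.0065,0.0015,0,0,0,0,1, 0.0065,0.0015,0.006,0,0,0,1, 0.0065,0.0015,0.012,0,0,0,1, 0.0065,0.0015,0.014,0,0,0,1, 0.0065,0.0015,0.014,0,0,0,1]';python3 -m jog '[0,0,0.002,0,0,0,1, 0,0,0.002,0,0,0,1]'
```

```text
time_s: 14.68
eef_pos: [0.4401, 0.0551, 0.0636]
eef_rot: [-0.0, 1.0, 0.008, -0.0]
wrist_force: [-0.1, 0.5, -2.3]
opening: 0.432
grasp_force: 61.7
time_s: 14.92
eef_pos: [0.4405, 0.0551, 0.0631]
eef_rot: [0.0, 1.0, 0.008, -0.0]
wrist_force: [-6.3, 0.1, 12.3]
opening: 0.429
grasp_force: 63.2
```

Contact at 0.063 as expected. Release, retract, and look at the pile from above.

```bash
python3 -m jog '[0,0,0,0,0,0,0.5, 0,0,0,0,0,0,0.3, 0,0,0,0,0,0,0.2, 0,0,-0.01,0,0,0,0.2, 0,0,-0.05,0,0,0,0.2, 0,0,-0.1,0,0,0,0.2, 0.05,0.05,-0.15,0,0,0,0, 0.09,0.09,-0.19,0,0,0,0, 0.13,0.13,-0.19,0,0,0,0, 0.17,0.17,-0.19,0,0,0,0, 0.2,0.2,-0.19,0,0,0,0, 0.2,0.2,-0.19,0,0,0,0]'
python3 - <<'E'
from h import *
ct=camera("top");cs=camera("side")
a=cv2.resize(ct["frame"][155:230,360:420,::-1],(400,500),interpolation=2)
b=cv2.resize(cs["frame"][190:265,240:320,::-1],(400,375),interpolation=2)
d=cv2.resize(cs["frame"][265:325,200:350,::-1],(400,160),interpolation=2)
cv2.imwrite("pics/m7.png",np.hstack([a,np.vstack([b,d])[:500]]))
go((.58,-.28,.25),-.28)
E
```

```text
time_s: 16.42
eef_pos: [0.6447, -0.1451, 0.2509]
eef_rot: [0.0, 1.0, 0.006, -0.0]
wrist_force: [0.5, -0.7, 0.4]
opening: 1.001
grasp_force: 0.0
[-0.065   0.1371  0.0015] [-0.0007  0.0015  0.2943] now [ 0.643  -0.142   0.2515] open 1.0 t 16.525
```

View pics/m7.png

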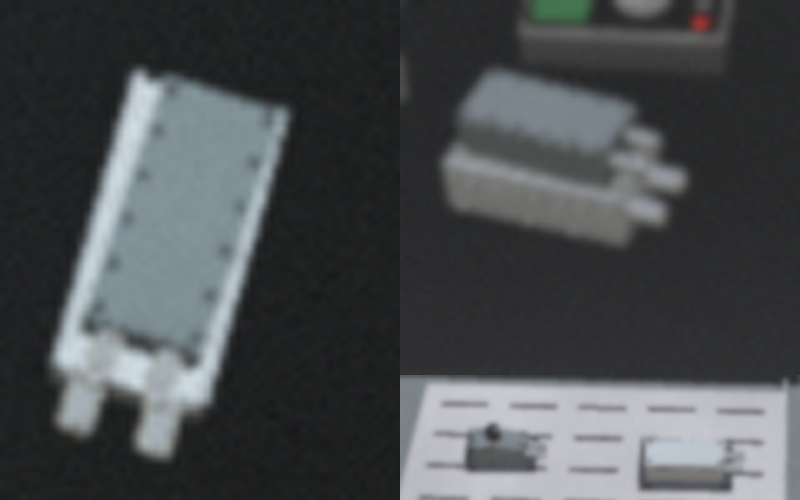

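The filter's top corners in the top crop are (162,75), (278,110), (197,362) and (82,325). In the side crop (minus 400 in x) they are (90,68), (237,98), (210,152) and (57,122). The coupler sits in its bracket.

```bash
python3 - <<'E'
from h import *
ct=camera("top");cs=camera("side")
f=lambda x,y:(359.6+x/6.667,154.6+y/6.667);g=lambda x,y:(239.6+x/5,189.6+y/5)
for c,h,ps in((ct,f,[(162,75),(278,110),(197,362),(82,325)]),(cs,g,[(90,68),(237,98),(210,152),(57,122)])):
    P=np.array([atz(c,h(*p),.0755) for p in ps]);print(P[:,:2].round(4).tolist(),P.mean(0).round(4))
go((.577,-.281,.13),-.30)
E
```

```text
[[0.6414, -0.2761], [0.6261, -0.3236], [0.5204, -0.288], [0.5362, -0.2413]] [ 0.581  -0.2823  0.0755]
[[0.6256, -0.3243], [0.5229, -0.2959], [0.5359, -0.2403], [0.6405, -0.2671]] [ 0.5812 -0.2819  0.0755]
[-0.0679  0.1391  0.1223] [-3.000e-04  3.000e-04  3.158e-01] now [ 0.6427 -0.1409  0.2524] open 0.998 t 16.625
```

```bash
python3 -m jog '[-0.03,0.05,0,0,0,0.15,0, -0.05,0.1,0,0,0,0.316,0, -0.065,0.1395,0.03,0,0,0.316,0, -0.065,0.1395,0.08,0,0,0.316,0, -0.065,0.1395,0.12,0,0,0.316,0, -0.065,0.1395,0.14,0,0,0.316,0, -0.065,0.1395,0.14,0,0,0.316,0, -0.065,0.1395,0.14,0,0,0.316,0]'; python3 -c "
from h import *
go((.580,-.2815,.078),-.30)"
```

```text
time_s: 17.62
eef_pos: [0.5817, -0.2827, 0.1143]
eef_rot: [0.001, 0.989, -0.149, 0.002]
wrist_force: [0.2, -0.1, 0.1]
opening: 1.0
grasp_force: 0.0
[-0.0021 -0.0007  0.0363] [ 0.0012 -0.0032 -0.0001] now [ 0.5817 -0.2827  0.1143] open 1.0 t 17.625
```

```bash
python3 -m jog '[-0.001,-0.0005,0.02,0,0,0,0, -0.001,-0.0005,0.036,0,0,0,0, -0.001,-0.0005,0.036,0,0,0,0, -0.001,-0.0005,0.036,0,0,0,1, -0.001,-0.0005,0.036,0,0,0,1, -0.001,-0.0005,0.036,0,0,0,1, -0.001,-0.0005,0.036,0,0,0,1, -0.001,-0.0005,0.036,0,0,0,1, -0.001,-0.0005,0.036,0,0,0,1]'; python3 -m jog '[0,0,-0.005,0,0,0,1, 0,0,-0.015,0,0,0,1, 0,0,-0.05,0,0,0,1, 0,0,-0.10,0,0,0,1, 0,0,-0.12,0,0,0,1, 0,0,-0.12,0,0,0,1]';python3 -c "
from h import *
go((.6393,.2369,.20),-.107);go((.6393,.2369,.08),-.107)"
```

```text
time_s: 18.75
eef_pos: [0.5803, -0.2821, 0.077]
eef_rot: [0.0, 0.989, -0.15, 0.001]
wrist_force: [0.4, 0.4, 4.9]
opening: 0.599
grasp_force: 65.2
time_s: 19.5
eef_pos: [0.5803, -0.282, 0.1973]
eef_rot: [0.001, 0.989, -0.15, 0.001]
wrist_force: [0.7, 0.2, -4.2]
opening: 0.597
grasp_force: 64.4
[-0.0974 -0.5131 -0.0034] [ 0.0013 -0.0027 -0.1938] now [ 0.5803 -0.282   0.1973] open 0.597 t 19.5
[-0.0977 -0.5132  0.1166] [ 0.0013 -0.0027 -0.1938] now [ 0.5803 -0.282   0.1973] open 0.597 t 19.5
```

```bash
python3 -m jog '[-0.01,-0.055,0,0,0,-0.02,1, -0.02,-0.11,0,0,0,-0.04,1, -0.031,-0.165,0,0,0,-0.07,1, -0.042,-0.22,0,0,0,-0.09,1, -0.052,-0.275,0,0,0,-0.11,1, -0.063,-0.33,0,0,0,-0.13,1, -0.073,-0.385,0,0,0,-0.15,1, -0.084,-0.44,0,0,0,-0.17,1, -0.094,-0.495,0.03,0,0,-0.194,1, -0.0975,-0.513,0.07,0,0,-0.194,1, -0.0975,-0.513,0.1,0,0,-0.194,1, -0.0975,-0.513,0.122,0,0,-0.194,1, -0.0975,-0.513,0.122,0,0,-0.194,1, -0.0975,-0.513,0.122,0,0,-0.194,1]'
python3 -c "
from h import *
go((.6393,.2369,.06),-.107)
c=camera('side')
x=cv2.resize(c['frame'][310:370,190:270,::-1],(640,480),interpolation=2);cv2.imwrite('pics/s8.png',x)"
```

```text
time_s: 21.25
eef_pos: [0.6394, 0.2369, 0.0749]
eef_rot: [-0.0, 0.999, -0.054, 0.001]
wrist_force: [0.4, -0.1, -3.3]
opening: 0.596
grasp_force: 64.4
[-0.0002  0.      0.0149] [-0.0004 -0.0014 -0.0006] now [0.6394 0.2369 0.0749] open 0.596 t 21.25
```

View pics/s8.png

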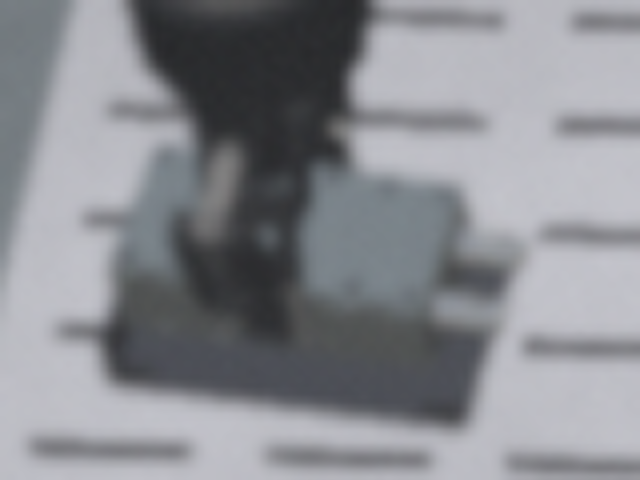

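The filter's near top edge runs (120,270) to (436,312), and the bracket's near edge (108,378) to (465,425).

```bash
python3 -c "
from h import *
c=camera('side')
f=lambda x,y:(189.6+x/8,309.6+y/8)
d0=np.array([np.cos(.107),-np.sin(.107)]);n=np.array([np.sin(.107),np.cos(.107)])
for z,p,q in((.0734,(120,270),(436,312)),(.0225,(108,378),(465,425))):
    a,b=atz(c,f(*p),z),atz(c,f(*q),z);m=(a+b)/2;d=a-b;print(a,b,'along',m[:2]@d0,'across',m[:2]@n,'yaw',np.arctan2(d[1],d[0]),np.hypot(*d[:2]))
T=np.array([.6393,.2369]);print(T@d0,T@n)"
```

```text
[0.69320034 0.25818979 0.0734    ] [0.58656809 0.27047085 0.0734    ] along 0.6079952859196301 across 0.3311556442821646 yaw -0.11466691643895516 0.10733713718819997
[0.70360801 0.26558412 0.0225    ] [0.5808269  0.27907693 0.0225    ] along 0.6094607925936867 across 0.3393592774417971 yaw -0.10945404391245053 0.12352026709025335
0.610343858550575 0.30381980569014194
```

```bash
python3 -m jog '[0.0015,0,0.006,0,0,0,1, 0.0015,0,0.012,0,0,0,1, 0.0015,0,0.0145,0,0,0,1, 0.0015,0,0.0145,0,0,0,1]';python3 -m jog '[0,0,0.0025,0,0,0,1, 0,0,0.0025,0,0,0,1]'
```

```text
time_s: 21.85
eef_pos: [0.6397, 0.2371, 0.059]
eef_rot: [0.0, 0.999, -0.053, -0.0]
wrist_force: [-0.1, 0.7, -3.3]
opening: 0.597
grasp_force: 64.5
time_s: 22.1
eef_pos: [0.6404, 0.2372, 0.058]
eef_rot: [-0.0, 0.999, -0.053, 0.0]
wrist_force: [-3.6, -0.2, 3.0]
opening: 0.596
grasp_force: 65.2
```

```bash
python3 -m jog '[0,0,0.0003,0,0,0,0.4, 0,0,0.0003,0,0,0,0.2, 0,0,0,0,0,0,0, 0,0,-0.01,0,0,0,0, 0,0,-0.05,0,0,0,0, 0,0,-0.1,0,0,0,0, 0,0.05,-0.15,0,0,0,0, 0,0.11,-0.17,0,0,0,0, 0,0.17,-0.17,0,0,0,0, 0,0.23,-0.17,0,0,0,0, 0,0.29,-0.17,0,0,0,0, 0,0.35,-0.17,0,0,0,0, 0,0.38,-0.17,0,0,0,0, 0,0.38,-0.17,0,0,0,0]'
python3 - <<'E'
from h import *
ct=camera("top");cs=camera("side")
a=cv2.resize(ct["frame"][155:230,360:420,::-1],(400,500),interpolation=2)
b=cv2.resize(cs["frame"][200:275,240:320,::-1],(400,375),interpolation=2)
d=cv2.resize(cs["frame"][265:375,190:350,::-1],(182,125),interpolation=2)
d=np.hstack([d,np.zeros((125,218,3),np.uint8)])
cv2.imwrite("pics/m9.png",np.hstack([a,np.vstack([b,d])]))
E
```

```text
time_s: 23.85
eef_pos: [0.5994, -0.1434, 0.2278]
eef_rot: [0.0, 0.998, -0.055, 0.001]
wrist_force: [-0.3, 0.4, 0.3]
opening: 1.004
grasp_force: 0.0
```

View pics/m9.png

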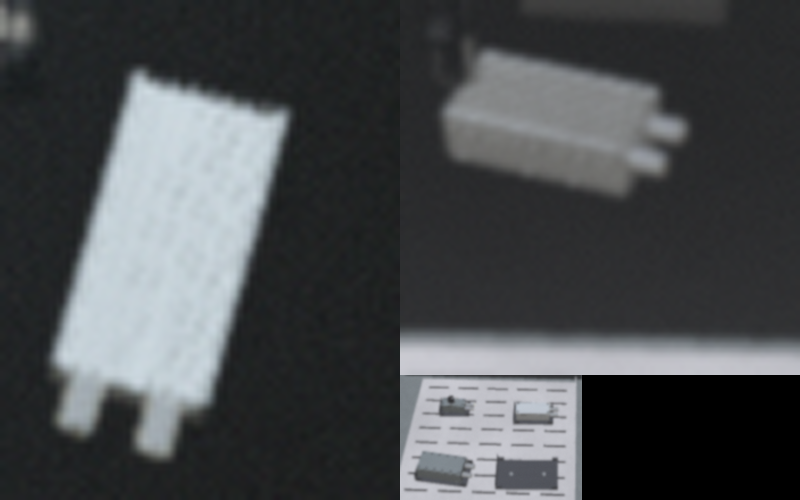

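The amplifier is alone on the mat, with top-crop corners (133,72), (288,108), (210,406) and (52,360). The three other boxes sit in their brackets.

```bash
python3 - <<'E'
from h import *
ct=camera("top");cs=camera("side")
f=lambda x,y:(359.6+x/6.667,154.6+y/6.667);g=lambda x,y:(239.6+x/5,199.6+y/5)
for c,h,ps in((ct,f,[(133,72),(288,108),(210,406),(52,360)]),(cs,g,[(88,50),(258,92),(230,148),(44,110)])):
    P=np.array([atz(c,h(*p),.0415) for p in ps]);print(P[:,:2].round(4).tolist(),P.mean(0).round(4))
    for i,j in((0,3),(1,2),(0,1),(3,2)):
        d=P[i]-P[j];print(round(np.arctan2(d[1],d[0]),3),round(np.hypot(*d[:2]),4),end=" ")
go((.581,-.281,.10),-.28)
E
```

```text
[[0.6522, -0.2666], [0.636, -0.3315], [0.5086, -0.296], [0.5286, -0.2306]] [ 0.5813 -0.2812  0.0415]
-0.284 0.1287 -0.272 0.1323 1.326 0.0669 1.273 0.0684 [[0.6307, -0.331], [0.5098, -0.2907], [0.5238, -0.2334], [0.6524, -0.2673]] [ 0.5792 -0.2806  0.0415]
-1.9 0.0673 -1.81 0.0589 -0.322 0.1274 -0.257 0.133 [-0.0038  0.1427  0.1272] [-0.0003 -0.0003  0.1744] now [ 0.5998 -0.1395  0.2273] open 1.005 t 24.05
```

```bash
python3 -m jog '[-0.002,0.05,0,0,0,0.1,0, -0.004,0.1,0.02,0,0,0.174,0, -0.004,0.1425,0.06,0,0,0.174,0, -0.004,0.1425,0.1,0,0,0.174,0, -0.004,0.1425,0.127,0,0,0.174,0, -0.004,0.1425,0.127,0,0,0.174,0, -0.004,0.1425,0.127,0,0,0.174,0]'; python3 -c "
from h import *
go((.5805,-.281,.036),-.28)"
```

```text
time_s: 24.92
eef_pos: [0.5815, -0.2816, 0.1014]
eef_rot: [0.0, 0.99, -0.139, 0.001]
wrist_force: [0.1, 0.3, -0.0]
opening: 1.001
grasp_force: 0.0
[-0.0013 -0.0003  0.0654] [ 0.0006 -0.0018  0.0005] now [ 0.5815 -0.2816  0.1014] open 1.001 t 24.925
```

```bash
python3 -m jog '[-0.001,0,0.02,0,0,0,0, -0.001,0,0.035,0,0,0,0, -0.001,0,0.05,0,0,0,0, -0.001,0,0.065,0,0,0,0, -0.001,0,0.065,0,0,0,0]'; python3 -m jog '[0,0,0,0,0,0,1, 0,0,0,0,0,0,1, 0,0,0,0,0,0,1, 0,0,0,0,0,0,1, 0,0,0,0,0,0,1]'; python3 -m jog '[0,0,-0.005,0,0,0,1, 0,0,-0.015,0,0,0,1, 0,0,-0.05,0,0,0,1, 0,0,-0.10,0,0,0,1, 0,0,-0.14,0,0,0,1, 0,0,-0.14,0,0,0,1]';python3 -c "
from h import *
go((.4405,.2377,.18),.029);go((.4405,.2377,.076),.029)"
```

```text
time_s: 25.55
eef_pos: [0.5782, -0.281, 0.0329]
eef_rot: [-0.001, 0.99, -0.14, -0.002]
wrist_force: [0.6, -0.9, 0.3]
opening: 0.999
grasp_force: 0.0
time_s: 26.18
eef_pos: [0.5801, -0.2819, 0.036]
eef_rot: [0.0, 0.99, -0.14, 0.001]
wrist_force: [0.4, 2.0, 5.5]
opening: 0.756
grasp_force: 71.5
time_s: 26.92
eef_pos: [0.5813, -0.2833, 0.1791]
eef_rot: [0.002, 0.99, -0.14, 0.003]
wrist_force: [0.2, -0.9, -7.3]
opening: 0.756
grasp_force: 70.4
[-0.2797 -0.4615 -0.0044] [ 0.0041 -0.0069 -0.3099] now [ 0.5813 -0.2833  0.1791] open 0.756 t 26.925
[-0.2805 -0.4618  0.0996] [ 0.0041 -0.0069 -0.3099] now [ 0.5813 -0.2833  0.1791] open 0.756 t 26.925
```

```bash
python3 -m jog '[-0.025,-0.042,0,0,0,-0.02,1, -0.053,-0.088,0,0,0,-0.05,1, -0.081,-0.134,0,0,0,-0.08,1, -0.109,-0.18,0,0,0,-0.11,1, -0.137,-0.226,0,0,0,-0.14,1, -0.165,-0.272,0,0,0,-0.17,1, -0.193,-0.318,0,0,0,-0.2,1, -0.221,-0.364,0,0,0,-0.23,1, -0.249,-0.41,0,0,0,-0.27,1, -0.27,-0.445,0.02,0,0,-0.31,1, -0.28,-0.4615,0.05,0,0,-0.31,1, -0.28,-0.4615,0.08,0,0,-0.31,1, -0.28,-0.4615,0.1,0,0,-0.31,1, -0.28,-0.4615,0.1,0,0,-0.31,1, -0.28,-0.4615,0.1,0,0,-0.31,1]'
python3 -c "
from h import *
go((.4405,.2377,.06),.029)
c=camera('side')
x=cv2.resize(c['frame'][305:380,255:355,::-1],(600,450),interpolation=2)
y=cv2.resize(c['frame'][270:370,190:350,::-1],(240,150),interpolation=2)
x=np.vstack([x,np.hstack([y,np.zeros((150,360,3),np.uint8)])]);cv2.imwrite('pics/s10.png',x)"
```

```text
time_s: 28.8
eef_pos: [0.438, 0.2391, 0.0746]
eef_rot: [0.0, 1.0, 0.014, -0.0]
wrist_force: [-0.1, -1.1, -5.5]
opening: 0.758
grasp_force: 70.4
[0.0025 0.0015 0.0146] [ 0.0003  0.0009 -0.0001] now [0.438  0.2391 0.0746] open 0.758 t 28.8
```

View pics/s10.png

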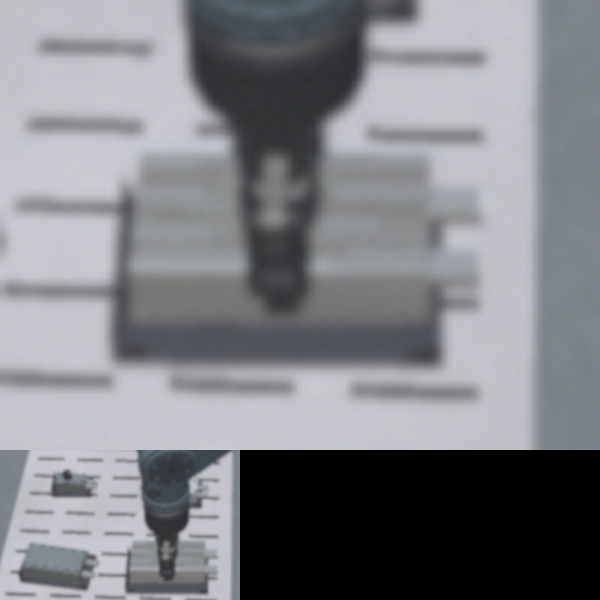

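The amplifier's near top edge runs (132,274) to (433,276), and the bracket's near edge (115,358) to (440,361). The others are in place.

```bash
python3 -c "
from h import *
c=camera('side')
f=lambda x,y:(254.6+x/6,304.6+y/6)
for z,p,q in((.080,(132,274),(433,276)),(.0225,(115,358),(440,361))):
    a,b=atz(c,f(*p),z),atz(c,f(*q),z);d=a-b;print(a,b,(a+b)/2,np.arctan2(d[1],d[0]),np.hypot(*d[:2]))
go((.4405,.2377,.06),.029)"
```

```text
[0.50040144 0.27691693 0.08      ] [0.37094672 0.27279944 0.08      ] [0.43567408 0.27485819 0.08      ] 0.031795736183472034 0.12952018498216458
[0.51103853 0.28102192 0.0225    ] [0.36759126 0.27680161 0.0225    ] [0.4393149  0.27891176 0.0225    ] 0.029412128138735377 0.1435093367100283
[0.0015 0.0017 0.0157] [-0.0003 -0.0014 -0.0001] now [0.4389 0.2393 0.0757] open 0.758 t 28.9
```

```bash
python3 -m jog '[0.0035,0.002,0,0,0,0,1, 0.0035,0.002,0.006,0,0,0,1, 0.0035,0.002,0.012,0,0,0,1, 0.0035,0.002,0.016,0,0,0,1, 0.0035,0.002,0.016,0,0,0,1, 0.0035,0.002,0.016,0,0,0,1]';python3 -m jog '[0,0,0.002,0,0,0,1, 0,0,0.002,0,0,0,1]'
```

```text
time_s: 29.65
eef_pos: [0.4419, 0.2375, 0.059]
eef_rot: [-0.0, 1.0, 0.015, 0.0]
wrist_force: [-0.2, -0.6, -5.9]
opening: 0.759
grasp_force: 70.7
time_s: 29.9
eef_pos: [0.4419, 0.2375, 0.057]
eef_rot: [-0.0, 1.0, 0.015, 0.0]
wrist_force: [-0.1, -0.6, -5.5]
opening: 0.758
grasp_force: 70.8
```

```bash
python3 -m jog '[0,0,0.0015,0,0,0,1, 0,0,0.0015,0,0,0,1]'
```

```text
time_s: 30.15
eef_pos: [0.442, 0.2375, 0.0569]
eef_rot: [0.0, 1.0, 0.015, -0.0]
wrist_force: [-6.7, -2.8, 10.1]
opening: 0.761
grasp_force: 72.4
```

Contact. I'll release, lift away, and check all four numerically.

```bash
python3 -m jog '[0,0,0,0,0,0,0, 0,0,0,0,0,0,0, 0,0,0,0,0,0,0, 0,0,-0.01,0,0,0,0, 0,0,-0.05,0,0,0,0, 0,0,-0.1,0,0,0,0, -0.02,0.05,-0.15,0,0,0,0, -0.04,0.1,-0.2,0,0,0,0, -0.06,0.16,-0.2,0,0,0,0, -0.08,0.22,-0.2,0,0,0,0, -0.08,0.28,-0.2,0,0,0,0, -0.08,0.34,-0.2,0,0,0,0, -0.08,0.4,-0.2,0,0,0,0, -0.08,0.45,-0.2,0,0,0,0, -0.08,0.5,-0.2,0,0,0,0, -0.08,0.5,-0.2,0,0,0,0]'
python3 - <<'E'
from h import *
ct=camera("top");cs=camera("side")
B=dict(amplifier=((.4405,.2377),.029,130,66,40),filter=((.6393,.2369),-.107,108,52,34),coupler=((.4355,.0545),.013,86,38,30),attenuator=((.6415,.041),.03,60,26,30))
T=[]
for c in(ct,cs):
    im=c["frame"][:,:,::-1].copy()
    im=cv2.resize(im,None,fx=4,fy=4,interpolation=2)
    for n,(p,y,L,W,H) in B.items():
        q=[[sx*L/2000,sy*W/2000] for sx,sy in((1,1),(1,-1),(-1,-1),(-1,1))];r=np.array([[np.cos(y),-np.sin(y)],[np.sin(y),np.cos(y)]])
        X=np.c_[np.array(q)@r.T+p,np.full(4,.0225+H/1000)]
        cv2.polylines(im,[np.int32(np.round(proj(c,X)*4+1.5))],True,(0,0,255),1)
    T.append(im)
cv2.imwrite("pics/f.png",np.hstack([cv2.resize(T[0][560:1120,680:1180],(400,448)),cv2.resize(T[1][1080:1500,760:1400],(400,262)) if 0 else cv2.copyMakeBorder(cv2.resize(T[1][1080:1500,760:1400],(400,262)),0,186,0,0,cv2.BORDER_CONSTANT)]))
for n,(p,*_) in B.items():
    for c in(ct,cs):print(n,p,[(np.round(d["xyz"],3).tolist(),round(d["confidence"],2)) for d in spot_in(c,n+"_center")])
E
```

```text
time_s: 32.15
eef_pos: [0.3761, -0.2677, 0.256]
eef_rot: [0.0, 1.0, 0.012, 0.0]
wrist_force: [0.4, 0.9, -1.0]
opening: 1.002
grasp_force: 0.0
amplifier (0.4405, 0.2377) [([0.434, 0.235, 0.054], 0.9), ([0.185, -0.3, 0.028], 0.69)]
amplifier (0.4405, 0.2377) [([0.231, -0.254, 0.033], 0.78), ([0.438, 0.247, 0.056], 0.64)]
filter (0.6393, 0.2369) [([0.484, -0.695, 0.038], 0.96), ([0.638, 0.234, 0.056], 0.79)]
filter (0.6393, 0.2369) [([0.486, -0.673, 0.036], 0.89), ([0.64, 0.251, 0.055], 0.7)]
coupler (0.4355, 0.0545) [([0.43, 0.053, 0.051], 0.69)]
coupler (0.4355, 0.0545) [([0.434, 0.066, 0.051], 0.65)]
attenuator (0.6415, 0.041) [([0.634, 0.039, 0.055], 0.56)]
attenuator (0.6415, 0.041) [([0.64, 0.052, 0.048], 0.68), ([0.435, 0.275, 0.024], 0.61)]
```

View pics/f.png

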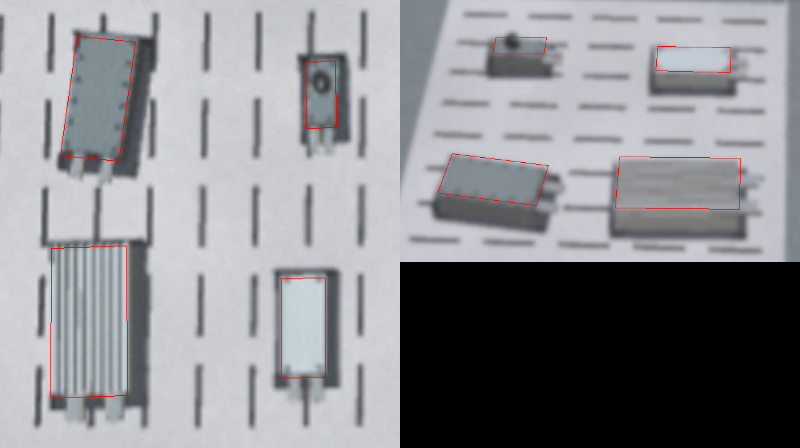

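The ideal outlines (red) coincide with all four box tops in both views, to within 1–2 mm. The attenuator outline is at (320,93), the coupler at (303,327), the filter at (98,98) and the amplifier at (90,320). The gripper is clear, so I'm handing in.

```bash
python3 -c "
from bench import *
print(hand_in())"
```

```text
the job is handed in; nothing more can be done
None
```

All four boxes are in their own brackets with sockets facing the open end, and the job was handed in after about 32 s on the robot's clock; a final check in both camera views put each box within about 2 mm of centre, but the hand-in returned no verdict.

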